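# Set the air cap of the spray gun to the index mark

### The job

Get the spray gun in the bench stand ready for the next coat: lift the dust cover off its nozzle and set it down, mouth down, in the black parts tray, without dropping it. Then turn the air cap so that its pointer nose faces the raised index tab on the collar; handle the cap gently (grip it with under 25 N) and leave the index tab where it is set. Do not knock over the paint tin, mug, jar or bottle.

Things in the scene. Friction and masses are not known exactly. Their poses are not given: they have to be found in the camera images.
- stand: bench stand with a spray gun clamped in it, fixed; base plate 190 x 130 x 12 mm. Origin: on the table, 15 mm from the plate's centre towards the stand's own -x; z up. The gun's nozzle points up and leans 0.55 rad (31.5 degrees) from vertical towards the stand's own -x; its grip sticks out to +x.
- collar (a point): centre of the top face of the gun's round dark collar (flange, 92 mm diameter, 8 mm thick), about 155 mm above the table; it lies 35 mm to -x of the stand's origin. Axes as the stand's (not leaning).
- air_cap: aluminium air cap of the gun: cylinder 40 mm in diameter, 5.5 to 35.5 mm above the collar's face, two small horns on its top (up to 45 mm, within the diameter). Origin: centre of the collar's face; z: the leaning turning axis, outwards; x: to its pointer nose. Turns about z, friction 0.04 N m. Grip the cylinder with the tool along the axis, fingertips 14 mm or more above the collar's face.
- pointer (a point): tip of the air cap's pointer nose, 27 mm from the axis, 9 mm above the collar's face; axes as the cap's. The nose is 7 mm wide, 6 to 14 mm above that face; a dark groove on the cap's top runs from the centre towards it. From the start it comes to the mark clockwise (seen facing the cap), by 0.7 to 2.7 rad; stops keep it from the side facing the stand's -x.
- mark (a point): where the pointer's tip must come: 27 mm from the axis, 9 mm above the collar's face, right inside the raised steel index tab (10 x 7 mm, 7 mm high above the collar's face, 36.5 to 46.5 mm from the axis). The tab stays where it is set. z is the leaning axis, x points from the axis to the tab.
- cover: loose grey plastic dust cover over the air cap: an inverted cup, outside diameter 66 mm, wall 3 mm, 54 mm high, with a solid knob 22 mm in diameter and 32 mm high on top (86 mm in all), 60 g. Origin: centre of its open mouth; z towards the knob. At the start it sits on the collar round a 5 mm shoulder, leaning like the gun; pull it at least 60 mm out along its axis before moving aside.
- cover_knob (a point): on the cover's axis, 78 mm above the mouth: where to put the TCP to grip the knob; axes as the cover's.
- tray: black open parts tray, fixed, 150 x 150 x 25 mm, walls 4 mm, floor 4 mm thick. Origin: centre of its underside on the table.
- paint_tin: closed paint tin, 97 mm in diameter, 118 mm high, bystander; origin at the centre of its underside.
- jar1: small glass jar, 48 mm in diameter, 90 mm high, bystander; origin at the centre of its underside.
- jar2: amber bottle, 60 mm in diameter, 120 mm high, bystander; origin at the centre of its underside.
- mug: white mug, 80 mm in diameter, 90 mm high, bystander; origin at the centre of its underside.

How it is judged:
By the outcome, as a careful person would: the job done as asked, in the order asked, and still so for the second after the job is handed in, with the robot touching nothing.
It also fails if it takes over 64 s, if anything falls off the work surface, if the arm or the gripper's body presses on something with over 40 N, if the wrist force passes 120 N, or if a joint passes its speed limit or range.

### The arm

A 6-joint arm with a two-finger parallel gripper is mounted at the origin on the work surface. World frame = base frame: x ahead of the robot, y to its left, z up, the work surface at z = 0. Lengths are in mm, angles in degrees, forces in N, time in s.
With the tool pointing down it reaches from about 300 to 850 mm from the base axis. Payload 4.2 kg.
Tool frame: the origin (TCP) lies between the finger pads, 19 mm behind the fingertips; this is the grasp point; z points along the fingers, y is the line along which they close (so a half turn about z gives the same grasp; the last joint's range is limited). The gripper opens to 91 mm and grips with 3 to 60 N. Pads are 32 mm wide; open, the fingers measure 118 mm over their backs; the gripper's body (76 mm by 178 mm) begins 60 mm behind the grasp point.
Start: joints at [-71.391, 18.312, 89.639, -0, 72.044, -1.146], TCP at [194.358, -541.171, 232.776] pointing down, gripper open.
Joint ranges: [-177.97, 177.97], [-48.28, 115.42], [12.27, 149.76], [-77.06, 257.06], [2.81, 150.46], [-146.56, 146.56]. Speed limits (degrees/s): [147.25, 147.25, 180, 180, 180, 180].

### API

Orientations are given as [roll, pitch, yaw] about the fixed x, y, z axes, in that order (R = Rz(yaw) Ry(pitch) Rx(roll)).
In Python, from workcell import * gives the robot as it stands. The module is installed in compiled form; this text tells all that it offers.
- The arm moves only by the shell command python3 -m crank 'ROWS' [FORCE]. ROWS is JSON, a list of rows, each an object of numbers: "grip": the finger opening in m, from 0 to 0.0912; "x", "y", "z": the shift along the tool's x, y, z in m; "yaw": the turn about the tool's z in rad. In form: [{"grip": .., "x": .., "y": .., "z": .., "yaw": ..}, ...]. A call has exactly 5 rows; each row is the pose to reach, as a shift and turn from the pose commanded when the call began, along the tool's axes at that moment; what a row does not reach only later rows make up. A row lasts 1/12 s, in which the tool goes at most 41.7 mm and 7.16 degrees, less where a joint would pass 70% of its speed; a pose out of reach is approached as far as the arm can. A call with a gripper value outside its range is refused whole. The fingers move at their own pace and stop on an object; FORCE is the grip in N (left out, the last holds). Time passes only in rows, so rows that repeat a pose let the fingers close, or fill a call up. It gives the time, the measured TCP pose, the force, the opening and the grip force at its end, in the units of the state.
- state(): the state, without advancing time (a new reading comes with each control period).
- grab_frame(name): name is "scene" or "top"; returns the picture (384x512x3 uint8, red, green, blue); there is no depth.
- camera_model(name): a dict with "intrinsics" (3x3 intrinsics, pixels), "R" (3x3) and "t" (3): a world point X has camera coordinates R X + t. Camera axes: x right, y down, z forward; pixel columns grow to the right and rows downward; lengths in mm; the calibration is good to about 2 mm. A picture is of the moment at which its call begins. camera_model takes no time and is no camera call.
- job_done(): hands the job in; it is judged then, once.
The state is a dict: "time_s": time; "qpos": joint angles; "qvel": joint speeds; "effort": joint torques, N m; "ee_pos": TCP position; "ee_rot": TCP orientation; "force": force on the tool from outside, world axes, zero at the start; "torque": the same for the moment, N m; "gripper_width": finger opening in mm; "gripper_force": force on a finger pad.
Only numpy, scipy, OpenCV 4.12 (cv2) and the standard library are available. Lean on these libraries where they do the work, as an engineer would, in place of code of your own. Each camera call takes 0.05 s, during which the arm holds its last target. There are 200 camera calls.

## Working session

There is one attempt and no reset: what is moved stays moved. The work goes in short steps, Python scripts to look and compute and a shell command to move; the robot and the scene stay as the last step left them, time stands still between calls to the robot, and variables do not carry over. Pictures are saved under pics/ and viewed, at most 10 in all, crops included, and the job is handed in when it is done.

```bash
mkdir -p pics; python3 - <<'E'
from workcell import *
import cv2,numpy as np
for n in("scene","top"):
    f=grab_frame(n); cv2.imwrite(f"pics/{n}0.png",cv2.resize(f[:,:,::-1],(800,600),interpolation=cv2.INTER_CUBIC)); np.save(f"{n}0.npy",f)
    c=camera_model(n); print(n,np.round(c["intrinsics"],1).tolist(),np.round(c["R"],4).tolist(),np.round(c["t"],1).tolist(), np.round(-np.array(c["R"]).T@np.array(c["t"])))
s=state();print(s)
E
```

```text
scene [[417.4, 0.0, 251.5], [0.0, 417.4, 188.6], [0.0, 0.0, 1.0]] [[0.4614, 0.8871, 0.0099], [0.5872, -0.297, -0.753], [-0.6651, 0.3532, -0.658]] [-292.9, -253.9, 1558.3] [1321. -366.  837.]
top [[464.8, 0.0, 258.1], [0.0, 464.8, 194.0], [0.0, 0.0, 1.0]] [[-0.005, -1.0, -0.0063], [-0.9808, 0.0062, -0.1948], [0.1948, 0.0052, -0.9808]] [7.1, 618.1, 1326.5] [ 348.   -4. 1422.]
{'time_s': 0.1, 'qpos': array([-7.13903913e+01,  1.83460049e+01,  8.96982944e+01, -2.51690485e-03,
        7.20429152e+01, -1.14466634e+00]), 'qvel': array([ 0.02110057, -0.09125936, -0.1718505 , -0.0358914 , -0.00795159,
        0.02224556]), 'effort': array([ 7.29838339e-04, -4.13331699e+01, -2.32510579e+01,  7.28594698e-02,
        4.21680522e-02, -5.27271914e-05]), 'ee_pos': array([ 194.21148885, -540.77247192,  232.03170616]), 'ee_rot': array([-1.79912755e+02,  6.50366732e-04,  1.97550533e+01]), 'force': array([-1.30821665, -0.01787612, -0.28463056]), 'torque': array([ 0.03506013, -0.00296181, -0.02756654]), 'gripper_force': 0.0, 'gripper_width': 91.2672756971654}
```

View pics/scene0.png

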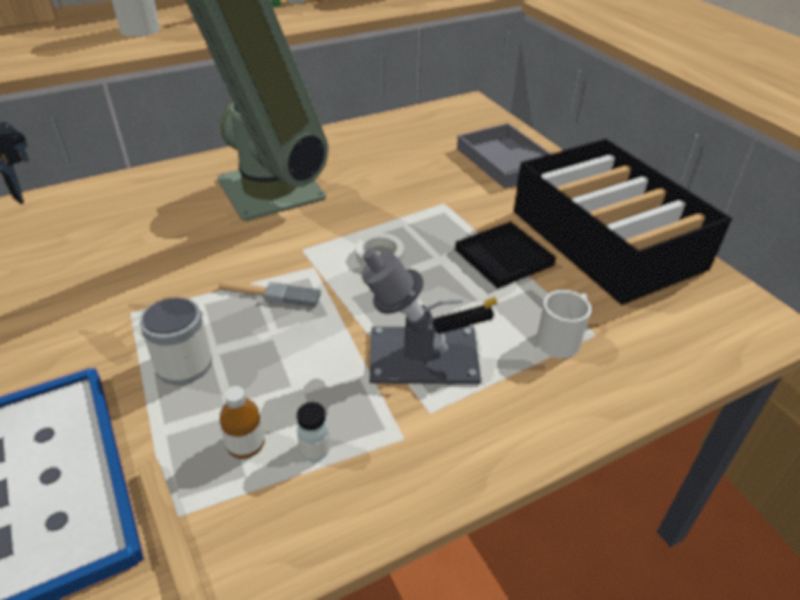

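View pics/top0.png

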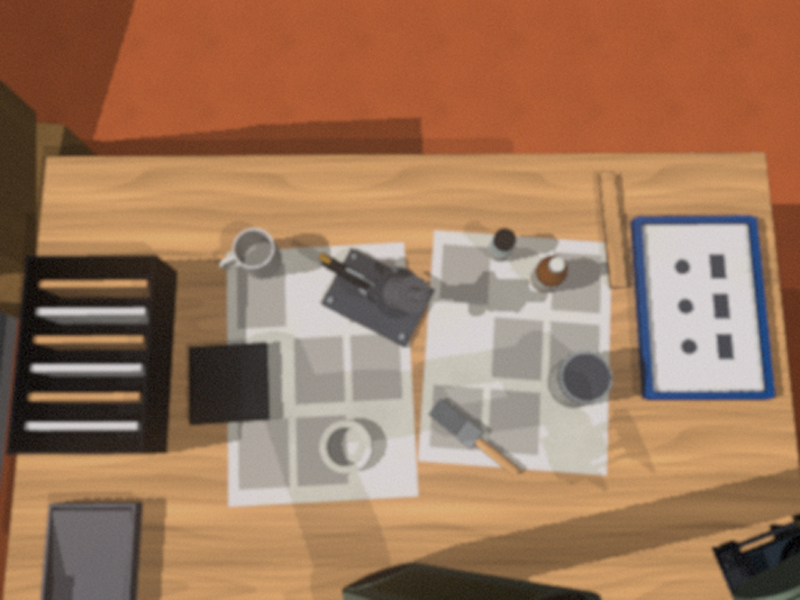

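The scene view shows the stand plate around (425,355), the covered nozzle at (380,265) and the tray at (505,253). In the top view the plate is at (378,297), the cover at (405,293) and the tray at (228,383). The other objects are well clear of these. I'll zoom in on the stand in both views.

```bash
cat > h.py <<'E'
import numpy as np,cv2
from workcell import *
def cam(n):
    c=camera_model(n);return [np.array(c[k],float) for k in("intrinsics","R","t")]
def ray(n,p):
    K,R,t=cam(n);d=R.T@np.linalg.inv(K)@np.array([p[0],p[1],1.]);return -R.T@t,d/np.linalg.norm(d)
def onz(n,p,z):
    c,d=ray(n,p);return c+d*(z-c[2])/d[2]
def tri(p,q,a="scene",b="top"):
    c1,d1=ray(a,p);c2,d2=ray(b,q)
    s=np.linalg.lstsq(np.c_[d1,-d2],c2-c1,rcond=None)[0]
    A=c1+s[0]*d1;B=c2+s[1]*d2;return (A+B)/2,np.linalg.norm(A-B)
def proj(n,X):
    K,R,t=cam(n);u=K@(R@np.array(X,float)+t);return u[:2]/u[2]
E
python3 - <<'E'
from h import *
s=np.load("scene0.npy");t=np.load("top0.npy")
a=cv2.resize(s[140:250,220:320],None,fx=4,fy=4,interpolation=cv2.INTER_CUBIC)
b=cv2.resize(t[150:240,195:285],None,fx=4,fy=4,interpolation=cv2.INTER_CUBIC)
im=np.zeros((440,800,3),np.uint8);im[:,:400]=a;im[:360,410:770]=b
cv2.imwrite("pics/c1.png",im[:,:,::-1])
for n,f,(x0,y0,x1,y1) in(("top",t,(110,210,185,280)),("scene",s,(285,138,360,186))):
    m=(f.max(2)<50).astype(np.uint8);k=np.zeros_like(m);k[y0:y1,x0:x1]=m[y0:y1,x0:x1]
    cs=max(cv2.findContours(k,0,2)[0],key=cv2.contourArea)
    r=cv2.minAreaRect(cs);print(n,r); ap=cv2.approxPolyDP(cs,4,True)[:,0];print(ap.tolist())
    if n=="top":
        for p in cv2.boxPoints(r):print(onz(n,p,25).round())
    print([onz(n,p,25).round().tolist() for p in ap])
E
```

```text
top ((145.5, 245.0), (48.0, 47.0), 90.0)
[[163, 221], [122, 223], [122, 269], [158, 267], [156, 255], [166, 243], [168, 250], [163, 251], [168, 253], [159, 261], [167, 257], [169, 235], [164, 236]]
[544. 417.  25.]
[543. 274.  25.]
[400. 270.  25.]
[400. 410.  25.]
[[543.0, 293.0, 25.0], [538.0, 417.0, 25.0], [400.0, 410.0, 25.0], [406.0, 303.0, 25.0], [441.0, 310.0, 25.0], [477.0, 281.0, 25.0], [456.0, 274.0, 25.0], [453.0, 289.0, 25.0], [447.0, 274.0, 25.0], [423.0, 300.0, 25.0], [435.0, 277.0, 25.0], [501.0, 273.0, 25.0], [498.0, 288.0, 25.0]]
scene ((323.1723937988281, 161.9310302734375), (36.02489471435547, 55.70860290527344), 68.19859313964844)
[[327, 143], [292, 156], [318, 183], [354, 167]]
[[407.0, 407.0, 25.0], [416.0, 262.0, 25.0], [567.0, 260.0, 25.0], [554.0, 406.0, 25.0]]
```

View pics/c1.png

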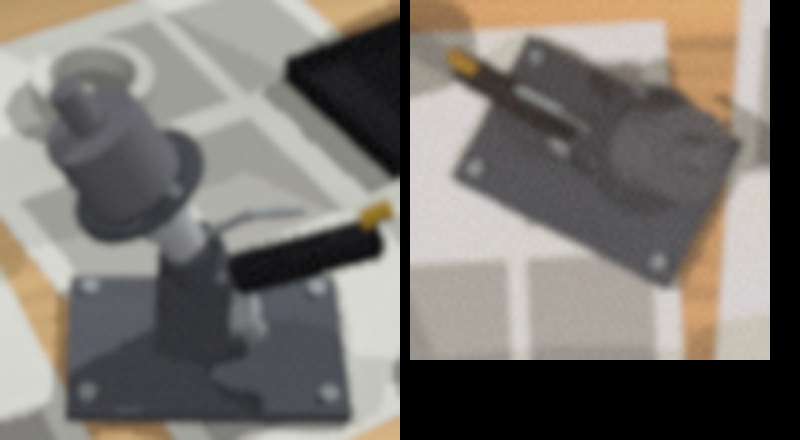

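The zoomed scene view shows the cover knob top near crop (75,92) and the plate's four screws. There is a small light spot on the collar, maybe the index tab, near (175,188). In the top crop the plate corners are (528,36), (742,146), (670,290) and (452,178).

```bash
python3 - <<'E'
from h import *
s=np.load("scene0.npy");t=np.load("top0.npy")
T=lambda u,v:(195+(u-410)/4-.375,150+v/4-.375); S=lambda u,v:(220+u/4-.375,140+v/4-.375)
c=[T(*p) for p in((528,36),(742,146),(670,290),(452,178))]
P=np.array([onz("top",p,12) for p in c]);print("top corners",P.round().tolist(),[round(np.linalg.norm(P[i]-P[i-1])) for i in range(4)],P.mean(0).round(1))
c=[S(*p) for p in((90,285),(318,287),(329,392),(88,390))]
Q=np.array([onz("scene",p,12) for p in c]);print("scene screws",Q.round().tolist(),[round(np.linalg.norm(Q[i]-Q[i-1])) for i in range(4)],Q.mean(0).round(1))
for a,b in(((90,285),(658,261)),((88,390),None),((318,287),(475,167)),((329,392),(536,55))):
    if b: X,e=tri(S(*a),T(*b));print("screw",X.round(1),round(e,1))
# stand pose from top corners
ax=(P[1]+P[2]-P[0]-P[3])/2; ax/=np.linalg.norm(ax)
print("-x dir",ax.round(3),"yaw",np.degrees(np.arctan2(-ax[1],-ax[0])))
ax2=(Q[0]+Q[3]-Q[1]-Q[2]); ax2/=np.linalg.norm(ax2); print("scene -x",ax2.round(3),np.degrees(np.arctan2(-ax2[1],-ax2[0])))
C=(P.mean(0)+Q.mean(0))/2;ax=ax+ax2;ax/=np.linalg.norm(ax);C[2]=0
O=C+15*ax; col=O+35*ax+[0,0,155]; z=np.sin(.55)*ax+np.array([0,0,np.cos(.55)])
print("O",O.round(1),"collar",col.round(1),"axis",z.round(3))
x=np.cross([0,0,1],z);x/=np.linalg.norm(x);y=np.cross(z,x)
ims=[]
for n,f,(x0,y0,w,h) in(("scene",s,(225,145,65,65)),("top",t,(235,160,65,65))):
    k=6;im=cv2.resize(cv2.convertScaleAbs(f[y0:y0+h,x0:x0+w],alpha=2),None,fx=k,fy=k,interpolation=cv2.INTER_CUBIC)
    for r,zz in((46,0),(33,54),(11,86),(11,54)):
        for a in np.arange(0,2*np.pi,.2):
            p=(proj(n,col+zz*z+r*(np.cos(a)*x+np.sin(a)*y))-[x0,y0]+.5)*k
            cv2.circle(im,tuple(int(v) for v in p),1,(255,0,0),-1)
    ims.append(im)
cv2.imwrite("pics/c2.png",np.hstack(ims)[:,:,::-1])
E
```

```text
top corners [[742.0, 110.0, 12.0], [652.0, -57.0, 12.0], [540.0, -0.0, 12.0], [628.0, 168.0, 12.0]] [127, 189, 126, 190] [640.6  55.1  12. ]
scene screws [[560.0, 9.0, 12.0], [634.0, 152.0, 12.0], [722.0, 105.0, 12.0], [648.0, -37.0, 12.0]] [100, 161, 100, 160] [641.1  57.4  12. ]
screw [562.    8.3  14.5] 0.8
screw [636.5 150.1  14.7] 0.7
screw [725.  103.   15.8] 0.5
-x dir [-0.469 -0.883 -0.   ] yaw 62.05403991027255
scene -x [-0.463 -0.886  0.   ] 62.391039564873736
O [633.8  43.   -0. ] collar [617.5  12.  155. ] axis [-0.244 -0.462  0.853]
```

View pics/c2.png

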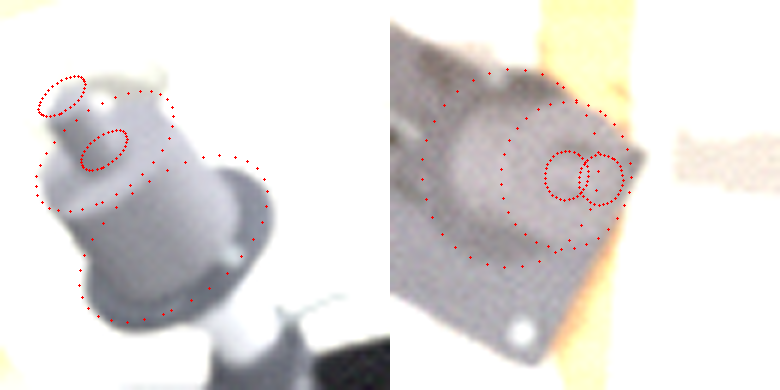

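The projected outlines fall within about 1–2 px of the cover and collar. A light spot, probably the tab, shows at scene (232,255) and top (497,77) in this crop. I'll move in high towards the nozzle now and refine the measurement.

```bash
R='' 
python3 -m crank '[{"grip":0.091,"x":0.031,"y":-0.0195,"z":-0.008,"yaw":0},{"grip":0.091,"x":0.062,"y":-0.039,"z":-0.016,"yaw":0},{"grip":0.091,"x":0.093,"y":-0.0585,"z":-0.024,"yaw":0},{"grip":0.091,"x":0.124,"y":-0.078,"z":-0.032,"yaw":0},{"grip":0.091,"x":0.155,"y":-0.0975,"z":-0.040,"yaw":0}]'
python3 -m crank '[{"grip":0.091,"x":0.031,"y":-0.0195,"z":-0.008,"yaw":0},{"grip":0.091,"x":0.062,"y":-0.039,"z":-0.016,"yaw":0},{"grip":0.091,"x":0.093,"y":-0.0585,"z":-0.024,"yaw":0},{"grip":0.091,"x":0.124,"y":-0.078,"z":-0.032,"yaw":0},{"grip":0.091,"x":0.155,"y":-0.0975,"z":-0.040,"yaw":0}]'
python3 - <<'E'
from h import *
s=np.load("scene0.npy");t=np.load("top0.npy")
ims=[]
for n,f,(x0,y0,w,h) in(("scene",s,(225,150,50,56)),("top",t,(237,163,50,56))):
    g=cv2.resize(cv2.GaussianBlur(f[y0:y0+h,x0:x0+w].max(2),(3,3),.7),None,fx=8,fy=8,interpolation=cv2.INTER_CUBIC)
    g=np.clip((g.astype(float)-40)*(255/80.),0,255).astype(np.uint8); ims.append(g)
cv2.imwrite("pics/c3.png",np.hstack(ims))
S=lambda u,v:(225+u/6-.5,145+v/6-.5);T=lambda u,v:(235+(u-390)/6-.5,160+v/6-.5)
X,e=tri(S(232,255),T(497,77));print("tab?",X,e)
a=np.array([-.244,-.462,.853]);d=X-np.array([617.5,12,155]);print("h",d@a,"r",np.linalg.norm(d-(d@a)*a))
E
```

```text
time_s: 0.52
ee_pos: [307.8, -395.4, 272.7]
ee_rot: [-180.0, 0.0, 19.7]
force: [0.5, 0.3, -0.6]
gripper_width: 90.9
gripper_force: 0.0
time_s: 0.93
ee_pos: [420.8, -251.1, 312.9]
ee_rot: [-180.0, 0.0, 19.8]
force: [-0.1, 0.7, 1.0]
gripper_width: 90.7
gripper_force: 0.0
tab? [656.87854929  18.56727908 173.01147918] 0.11776521913401689
h 2.721342774939231 r 43.712828054201566
```

View pics/c3.png

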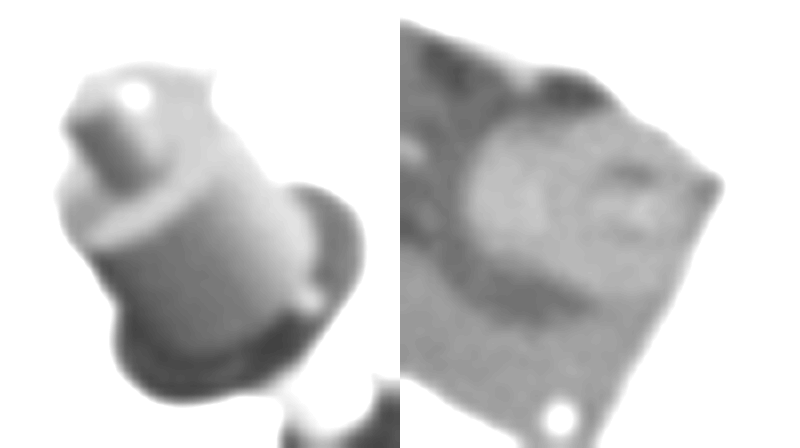

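In this crop the knob's top disc sits near scene (98,98) and top (645,205). The collar rim in the scene view spans x 113–365, with its bottom at y 402. The light tab is at (310,297) in scene and (520,70) in top. Next I triangulate and compare with the model.

```bash
python3 - <<'E'
from h import *
S=lambda u,v:(225+u/8-.44,150+v/8-.44);T=lambda u,v:(237+(u-400)/8-.44,163+v/8-.44)
a=np.array([-.244,-.462,.853]);col=np.array([617.5,12,155.])
X,e=tri(S(98,98),T(645,205));d=X-col;print("knobtop",X.round(1),e.round(1),"model",(col+86*a).round(1),(d@a).round(1),(d-(d@a)*a).round(1))
ps=proj("scene",col);pt=proj("top",col)
X,e=tri(ps+[.9,1.4],pt+[0,-.1]);print("collar",X.round(1),e.round(1))
X,e=tri(S(310,297),T(520,70));d=X-col;print("tab",X.round(1),e.round(1),(d@a).round(1),np.linalg.norm(d-(d@a)*a).round(1))
print(state()["ee_pos"])
E
```

```text
knobtop [600.2 -22.6 225.5] 3.0 model [596.5 -27.7 228.4] 80.4 [2.3 2.5 2. ]
collar [619.   12.8 151. ] 1.8
tab [658.7  19.4 175.3] 2.8 3.8 46.3
[ 420.75934406 -251.1309943   312.89437629]
```

```bash
python3 -m crank '[{"grip":0.091,"x":0.031,"y":-0.0195,"z":0,"yaw":0},{"grip":0.091,"x":0.062,"y":-0.039,"z":0,"yaw":0},{"grip":0.091,"x":0.093,"y":-0.0585,"z":0,"yaw":0},{"grip":0.091,"x":0.124,"y":-0.078,"z":0,"yaw":0},{"grip":0.091,"x":0.155,"y":-0.0975,"z":0,"yaw":0}]' >/dev/null
python3 -m crank '[{"grip":0.091,"x":0.020,"y":-0.012,"z":0,"yaw":-0.12},{"grip":0.091,"x":0.040,"y":-0.024,"z":0,"yaw":-0.24},{"grip":0.091,"x":0.060,"y":-0.036,"z":0,"yaw":-0.36},{"grip":0.091,"x":0.080,"y":-0.048,"z":0,"yaw":-0.48},{"grip":0.091,"x":0.0905,"y":-0.0565,"z":0,"yaw":-0.60}]' >/dev/null
python3 -m crank '[{"grip":0.091,"x":0,"y":0,"z":0,"yaw":-0.11},{"grip":0.091,"x":0,"y":0,"z":0,"yaw":-0.141},{"grip":0.091,"x":0,"y":0,"z":0.01,"yaw":-0.141},{"grip":0.091,"x":0,"y":0,"z":0.02,"yaw":-0.141},{"grip":0.091,"x":0,"y":0,"z":0.02,"yaw":-0.141}]'
python3 - <<'E'
from h import *
ims=[]
for n,(x0,y0,w,h) in(("scene",(205,115,100,110)),("top",(200,140,100,110))):
    f=grab_frame(n);ims.append(cv2.resize(f[y0:y0+h,x0:x0+w],None,fx=4,fy=4,interpolation=cv2.INTER_CUBIC))
cv2.imwrite("pics/d1.png",cv2.convertScaleAbs(np.hstack(ims)[:,:,::-1],alpha=1.5))
E
```

```text
time_s: 2.18
ee_pos: [597.7, -25.0, 289.4]
ee_rot: [-179.7, 0.1, 62.2]
force: [-0.7, 0.0, -0.5]
gripper_width: 91.2
gripper_force: 0.0
```

View pics/d1.png

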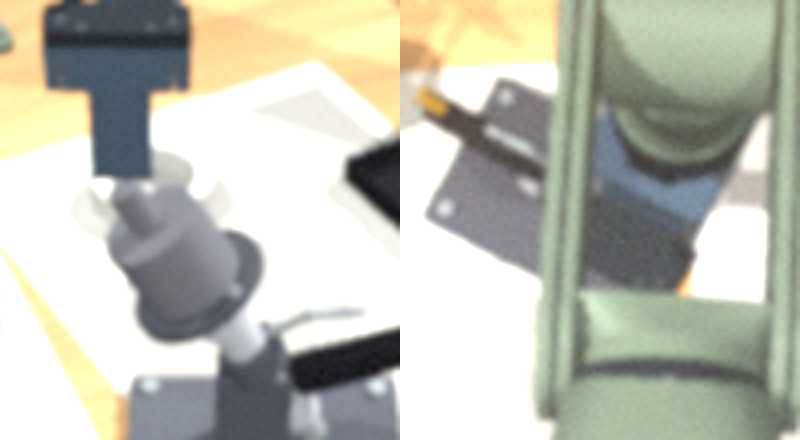

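The scene view looks along the finger closing line. The finger tip is at crop (122,175) and the knob top at (128,192), so the alignment is within 3 mm. I'll descend and grip.

```bash
python3 -m crank '[{"grip":0.091,"x":0.003,"y":0,"z":0.02,"yaw":0},{"grip":0.091,"x":0.003,"y":0,"z":0.04,"yaw":0},{"grip":0.091,"x":0.003,"y":0,"z":0.055,"yaw":0},{"grip":0.091,"x":0.003,"y":0,"z":0.064,"yaw":0},{"grip":0.091,"x":0.003,"y":0,"z":0.064,"yaw":0}]' 15
python3 -m crank '[{"grip":0.06,"x":0,"y":0,"z":0,"yaw":0},{"grip":0.045,"x":0,"y":0,"z":0,"yaw":0},{"grip":0.035,"x":0,"y":0,"z":0,"yaw":0},{"grip":0.028,"x":0,"y":0,"z":0,"yaw":0},{"grip":0.024,"x":0,"y":0,"z":0,"yaw":0}]'
python3 -m crank '[{"grip":0.02,"x":0,"y":0,"z":0,"yaw":0},{"grip":0.015,"x":0,"y":0,"z":0,"yaw":0},{"grip":0.01,"x":0,"y":0,"z":0,"yaw":0},{"grip":0.01,"x":0,"y":0,"z":0,"yaw":0},{"grip":0.01,"x":0,"y":0,"z":0,"yaw":0}]'
```

```text
time_s: 2.7
ee_pos: [599.6, -22.4, 226.8]
ee_rot: [-179.8, 0.1, 62.2]
force: [-0.0, 0.2, 1.2]
gripper_width: 90.9
gripper_force: 0.0
time_s: 3.12
ee_pos: [600.9, -22.3, 229.5]
ee_rot: [179.9, -0.0, 62.2]
force: [0.1, 0.1, 0.2]
gripper_width: 60.5
gripper_force: 0.0
time_s: 3.53
ee_pos: [600.6, -22.3, 228.7]
ee_rot: [180.0, 0.0, 62.2]
force: [-0.7, 0.1, 0.6]
gripper_width: 26.8
gripper_force: 0.0
```

```bash
python3 -m crank '[{"grip":0.027,"x":0,"y":0,"z":0.004,"yaw":0},{"grip":0.022,"x":0,"y":0,"z":0.004,"yaw":0},{"grip":0.018,"x":0,"y":0,"z":0.004,"yaw":0},{"grip":0.012,"x":0,"y":0,"z":0.004,"yaw":0},{"grip":0.01,"x":0,"y":0,"z":0.004,"yaw":0}]'
python3 -m crank '[{"grip":0.01,"x":0,"y":0,"z":0,"yaw":0},{"grip":0.01,"x":0,"y":0,"z":0,"yaw":0},{"grip":0.01,"x":0,"y":0,"z":0,"yaw":0},{"grip":0.01,"x":0,"y":0,"z":0,"yaw":0},{"grip":0.01,"x":0,"y":0,"z":0,"yaw":0}]'
```

```text
time_s: 3.95
ee_pos: [601.1, -22.5, 224.7]
ee_rot: [179.9, -0.0, 62.2]
force: [2.2, -1.6, -1.4]
gripper_width: 21.3
gripper_force: 15.3
time_s: 4.37
ee_pos: [601.0, -22.4, 224.8]
ee_rot: [179.9, -0.0, 62.2]
force: [4.0, -0.7, -1.5]
gripper_width: 22.0
gripper_force: 15.2
```

```bash
python3 -m crank '[{"grip":0.01,"x":-0.0052,"y":0,"z":-0.0085,"yaw":0},{"grip":0.01,"x":-0.0104,"y":0,"z":-0.017,"yaw":0},{"grip":0.01,"x":-0.0157,"y":0,"z":-0.0256,"yaw":0},{"grip":0.01,"x":-0.0209,"y":0,"z":-0.0341,"yaw":0},{"grip":0.01,"x":-0.0261,"y":0,"z":-0.0426,"yaw":0}]'
python3 -m crank '[{"grip":0.01,"x":-0.0052,"y":0,"z":-0.0085,"yaw":0},{"grip":0.01,"x":-0.0104,"y":0,"z":-0.017,"yaw":0},{"grip":0.01,"x":-0.0157,"y":0,"z":-0.0256,"yaw":0},{"grip":0.01,"x":-0.0209,"y":0,"z":-0.0341,"yaw":0},{"grip":0.01,"x":-0.0261,"y":0,"z":-0.0426,"yaw":0}]'
python3 -m crank '[{"grip":0.01,"x":-0.0052,"y":0,"z":-0.0085,"yaw":0},{"grip":0.01,"x":-0.0104,"y":0,"z":-0.017,"yaw":0},{"grip":0.01,"x":-0.0104,"y":0,"z":-0.03,"yaw":0},{"grip":0.01,"x":-0.0104,"y":0,"z":-0.04,"yaw":0},{"grip":0.01,"x":-0.0104,"y":0,"z":-0.04,"yaw":0}]'
python3 - <<'E'
from h import *
f=grab_frame("scene");np.save("s2.npy",f)
cv2.imwrite("pics/e1.png",cv2.convertScaleAbs(cv2.resize(f[70:220,190:350],None,fx=4,fy=4,interpolation=cv2.INTER_CUBIC)[:,:,::-1],alpha=1.4))
E
```

```text
time_s: 4.78
ee_pos: [587.7, -45.8, 268.5]
ee_rot: [-180.0, 0.0, 62.2]
force: [0.4, 0.9, -0.4]
gripper_width: 21.5
gripper_force: 15.3
time_s: 5.2
ee_pos: [576.0, -69.0, 310.9]
ee_rot: [180.0, 0.0, 62.2]
force: [-0.7, -0.9, -0.3]
gripper_width: 20.8
gripper_force: 15.3
time_s: 5.62
ee_pos: [572.2, -78.0, 352.7]
ee_rot: [179.7, -0.1, 62.2]
force: [0.3, 0.1, -0.3]
gripper_width: 21.6
gripper_force: 15.3
```

View pics/e1.png

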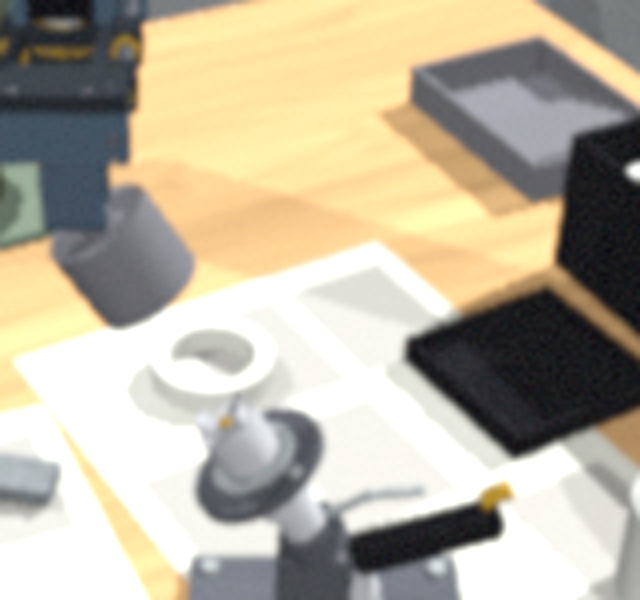

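The cover is out, held and still leaning, with its mouth to the right at crop (125,250). The bare cap and collar are at (255,460). Next I carry it above the tray at about (475,340).

```bash
python3 -m crank '[{"grip":0.01,"x":0.0244,"y":-0.0253,"z":0,"yaw":0},{"grip":0.01,"x":0.0488,"y":-0.0506,"z":0,"yaw":0},{"grip":0.01,"x":0.0732,"y":-0.0759,"z":0,"yaw":0},{"grip":0.01,"x":0.0976,"y":-0.1012,"z":0,"yaw":0},{"grip":0.01,"x":0.122,"y":-0.1265,"z":0,"yaw":0}]'
python3 -m crank '[{"grip":0.01,"x":0.0244,"y":-0.0253,"z":0,"yaw":0},{"grip":0.01,"x":0.0488,"y":-0.0506,"z":0,"yaw":0},{"grip":0.01,"x":0.0732,"y":-0.0759,"z":0,"yaw":0},{"grip":0.01,"x":0.0976,"y":-0.1012,"z":0,"yaw":0},{"grip":0.01,"x":0.122,"y":-0.1265,"z":0,"yaw":0}]'
python3 -m crank '[{"grip":0.01,"x":0.015,"y":-0.0156,"z":0.02,"yaw":0},{"grip":0.01,"x":0.025,"y":-0.0256,"z":0.05,"yaw":0},{"grip":0.01,"x":0.025,"y":-0.0256,"z":0.08,"yaw":0},{"grip":0.01,"x":0.025,"y":-0.0256,"z":0.11,"yaw":0},{"grip":0.01,"x":0.025,"y":-0.0256,"z":0.14,"yaw":0}]'
python3 -m crank '[{"grip":0.01,"x":0,"y":0,"z":0.03,"yaw":0},{"grip":0.01,"x":0,"y":0,"z":0.06,"yaw":0},{"grip":0.01,"x":0,"y":0,"z":0.08,"yaw":0},{"grip":0.01,"x":0,"y":0,"z":0.09,"yaw":0},{"grip":0.01,"x":0,"y":0,"z":0.09,"yaw":0}]'
python3 - <<'E'
from h import *
f=grab_frame("scene");g=grab_frame("top");a=cv2.resize(f[90:215,260:360],None,fx=4,fy=4,interpolation=cv2.INTER_CUBIC);b=cv2.resize(g[180:305,100:200],None,fx=4,fy=4,interpolation=cv2.INTER_CUBIC)
cv2.imwrite("pics/e2.png",cv2.convertScaleAbs(np.hstack([a,b])[:,:,::-1],alpha=1.6))
E
```

```text
time_s: 6.08
ee_pos: [515.3, 90.6, 349.1]
ee_rot: [-179.9, 0.1, 62.2]
force: [1.4, 0.2, 0.0]
gripper_width: 21.5
gripper_force: 15.4
time_s: 6.5
ee_pos: [460.2, 257.6, 349.2]
ee_rot: [-180.0, 0.1, 62.2]
force: [0.4, 0.5, -1.2]
gripper_width: 21.7
gripper_force: 15.4
time_s: 6.92
ee_pos: [449.4, 290.5, 207.9]
ee_rot: [-180.0, 0.1, 62.3]
force: [0.4, 0.9, -0.6]
gripper_width: 21.6
gripper_force: 15.4
time_s: 7.33
ee_pos: [448.7, 289.3, 117.2]
ee_rot: [-179.8, 0.3, 62.2]
force: [0.1, -0.8, -0.9]
gripper_width: 21.8
gripper_force: 15.4
```

View pics/e2.png

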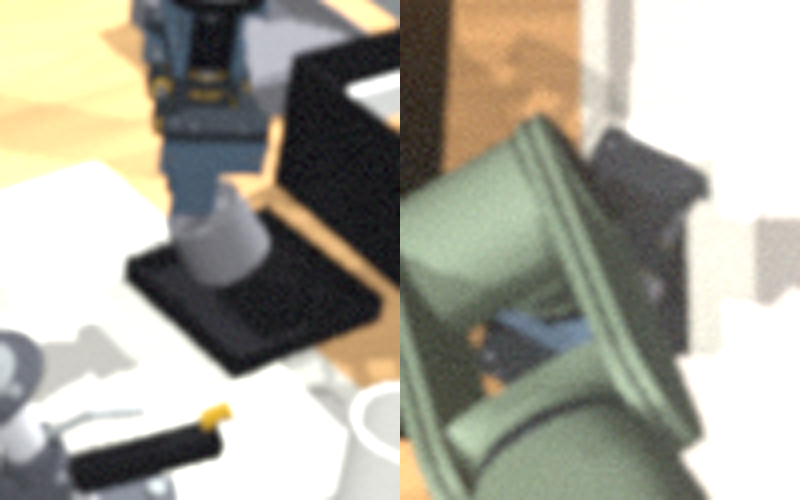

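The cover is over the tray, inside its walls, at scene crop (220,240). The gripper body is clear of the rack. I'll lower it to touch with the lower rim edge.

```bash
python3 -m crank '[{"grip":0.01,"x":0,"y":0,"z":0.008,"yaw":0},{"grip":0.01,"x":0,"y":0,"z":0.014,"yaw":0},{"grip":0.01,"x":0,"y":0,"z":0.018,"yaw":0},{"grip":0.01,"x":0,"y":0,"z":0.020,"yaw":0},{"grip":0.01,"x":0,"y":0,"z":0.020,"yaw":0}]' 8
python3 -m crank '[{"grip":0.01,"x":0,"y":0,"z":0.001,"yaw":0},{"grip":0.01,"x":0,"y":0,"z":0.002,"yaw":0},{"grip":0.01,"x":0,"y":0,"z":0.003,"yaw":0},{"grip":0.01,"x":0,"y":0,"z":0.003,"yaw":0},{"grip":0.01,"x":0,"y":0,"z":0.003,"yaw":0}]'
```

```text
time_s: 7.85
ee_pos: [450.1, 290.0, 99.6]
ee_rot: [-180.0, 0.0, 62.2]
force: [-0.2, -0.7, 0.0]
gripper_width: 21.7
gripper_force: 8.4
time_s: 8.27
ee_pos: [450.4, 290.2, 97.0]
ee_rot: [180.0, -0.0, 62.2]
force: [0.7, -0.2, -1.2]
gripper_width: 21.6
gripper_force: 8.4
```

```bash
python3 -m crank '[{"grip":0.01,"x":0,"y":0,"z":0.001,"yaw":0},{"grip":0.01,"x":0,"y":0,"z":0.002,"yaw":0},{"grip":0.01,"x":0,"y":0,"z":0.003,"yaw":0},{"grip":0.01,"x":0,"y":0,"z":0.003,"yaw":0},{"grip":0.01,"x":0,"y":0,"z":0.003,"yaw":0}]'
python3 -m crank '[{"grip":0.01,"x":0,"y":0,"z":0.001,"yaw":0},{"grip":0.01,"x":0,"y":0,"z":0.002,"yaw":0},{"grip":0.01,"x":0,"y":0,"z":0.002,"yaw":0},{"grip":0.01,"x":0,"y":0,"z":0.002,"yaw":0},{"grip":0.01,"x":0,"y":0,"z":0.002,"yaw":0}]'
```

```text
time_s: 8.68
ee_pos: [450.3, 290.1, 93.8]
ee_rot: [-180.0, 0.0, 62.2]
force: [-0.1, 0.4, -0.7]
gripper_width: 21.7
gripper_force: 8.4
time_s: 9.1
ee_pos: [450.4, 290.2, 91.9]
ee_rot: [180.0, 0.0, 62.2]
force: [-0.3, 0.1, -0.2]
gripper_width: 21.8
gripper_force: 8.4
```

```bash
python3 -m crank '[{"grip":0.01,"x":0,"y":0,"z":0.001,"yaw":0},{"grip":0.01,"x":0,"y":0,"z":0.002,"yaw":0},{"grip":0.01,"x":0,"y":0,"z":0.002,"yaw":0},{"grip":0.01,"x":0,"y":0,"z":0.002,"yaw":0},{"grip":0.01,"x":0,"y":0,"z":0.002,"yaw":0}]'|sed -n '2p;4p'
python3 -m crank '[{"grip":0.01,"x":0,"y":0,"z":0.001,"yaw":0},{"grip":0.01,"x":0,"y":0,"z":0.002,"yaw":0},{"grip":0.01,"x":0,"y":0,"z":0.002,"yaw":0},{"grip":0.01,"x":0,"y":0,"z":0.002,"yaw":0},{"grip":0.01,"x":0,"y":0,"z":0.002,"yaw":0}]'|sed -n '2p;4p'
```

```text
ee_pos: [450.5, 290.2, 90.0]
force: [0.2, -0.1, 1.1]
ee_pos: [451.3, 290.6, 89.4]
force: [0.0, -0.4, 9.1]
```

```bash
python3 -m crank '[{"grip":0.01,"x":0,"y":0,"z":0,"yaw":0},{"grip":0.01,"x":0.003,"y":0,"z":-0.001,"yaw":0},{"grip":0.01,"x":0.006,"y":0,"z":-0.0015,"yaw":0},{"grip":0.01,"x":0.009,"y":0,"z":-0.002,"yaw":0},{"grip":0.01,"x":0.012,"y":0,"z":-0.002,"yaw":0}]' 4
python3 -m crank '[{"grip":0.01,"x":0.003,"y":0,"z":0.0002,"yaw":0},{"grip":0.01,"x":0.006,"y":0,"z":0.0006,"yaw":0},{"grip":0.01,"x":0.009,"y":0,"z":0.001,"yaw":0},{"grip":0.01,"x":0.012,"y":0,"z":0.0014,"yaw":0},{"grip":0.01,"x":0.0135,"y":0,"z":0.0016,"yaw":0}]'
python3 - <<'E'
from h import *
f=grab_frame("scene");a=cv2.resize(f[90:190,270:360],None,fx=6,fy=6,interpolation=cv2.INTER_CUBIC)
cv2.imwrite("pics/e3.png",cv2.convertScaleAbs(a[:,:,::-1],alpha=2))
E
```

```text
time_s: 10.35
ee_pos: [456.1, 301.0, 89.8]
ee_rot: [-180.0, 0.0, 62.2]
force: [-0.7, -0.7, 1.4]
gripper_width: 21.9
gripper_force: 4.0
time_s: 10.77
ee_pos: [462.3, 313.1, 88.0]
ee_rot: [-180.0, 0.0, 62.2]
force: [0.8, -0.2, 0.5]
gripper_width: 21.9
gripper_force: 4.0
```

View pics/e3.png

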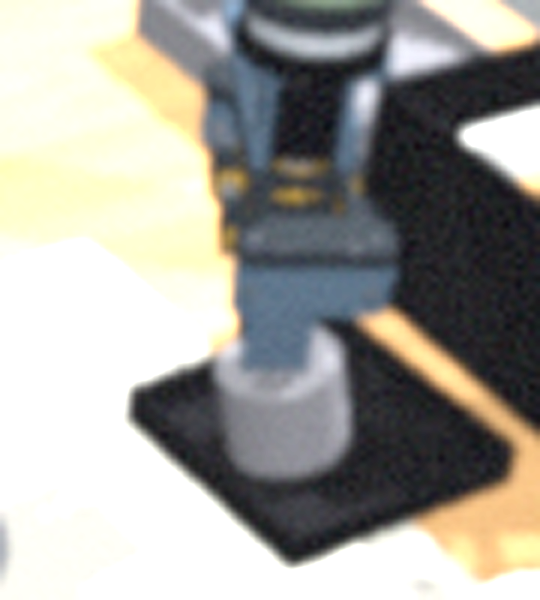

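The cover is pivoting upright on its rim; it's at about (285,410) with a slight lean left. I'll finish the arc.

```bash
python3 -m crank '[{"grip":0.01,"x":0.003,"y":0,"z":0.0005,"yaw":0},{"grip":0.01,"x":0.006,"y":0,"z":0.0012,"yaw":0},{"grip":0.01,"x":0.009,"y":0,"z":0.002,"yaw":0},{"grip":0.01,"x":0.012,"y":0,"z":0.003,"yaw":0},{"grip":0.01,"x":0.015,"y":0,"z":0.004,"yaw":0}]' 3
python3 -m crank '[{"grip":0.01,"x":0.002,"y":0,"z":0.0008,"yaw":0},{"grip":0.01,"x":0.004,"y":0,"z":0.0016,"yaw":0},{"grip":0.01,"x":0.006,"y":0,"z":0.0024,"yaw":0},{"grip":0.01,"x":0.006,"y":0,"z":0.0028,"yaw":0},{"grip":0.01,"x":0.006,"y":0,"z":0.0028,"yaw":0}]'
python3 - <<'E'
from h import *
f=grab_frame("scene");a=cv2.resize(f[130:180,280:350],None,fx=11,fy=11,interpolation=cv2.INTER_CUBIC)
cv2.imwrite("pics/e4.png",cv2.convertScaleAbs(a[:,:,::-1],alpha=2))
m=((f.max(2)>55)&(np.ptp(f.astype(int),axis=2)<14)).astype(int)
for y in range(145,172):
    r=np.where(m[y,300:335])[0]; print(y,300+r.min() if len(r) else 0,300+r.max() if len(r) else 0,end="; ")
E
```

```text
time_s: 11.23
ee_pos: [469.3, 326.3, 84.1]
ee_rot: [-180.0, 0.0, 62.2]
force: [-0.7, -0.6, -0.7]
gripper_width: 21.8
gripper_force: 3.0
time_s: 11.65
ee_pos: [472.1, 331.4, 81.7]
ee_rot: [180.0, -0.0, 62.2]
force: [-0.7, -0.1, 2.4]
gripper_width: 21.6
gripper_force: 3.0
145 0 0; 146 300 316; 147 300 316; 148 300 329; 149 300 330; 150 300 330; 151 300 331; 152 310 331; 153 310 331; 154 310 331; 155 310 330; 156 310 330; 157 310 330; 158 309 329; 159 309 329; 160 309 329; 161 309 329; 162 309 328; 163 309 328; 164 309 328; 165 309 327; 166 310 327; 167 310 327; 168 300 326; 169 300 325; 170 300 322; 171 300 304;
```

```bash
python3 -m crank '[{"grip":0.023,"x":0,"y":0,"z":0,"yaw":0},{"grip":0.026,"x":0,"y":0,"z":0,"yaw":0},{"grip":0.03,"x":0,"y":0,"z":0,"yaw":0},{"grip":0.04,"x":0,"y":0,"z":0,"yaw":0},{"grip":0.05,"x":0,"y":0,"z":0,"yaw":0}]'
python3 -m crank '[{"grip":0.05,"x":0,"y":0,"z":-0.01,"yaw":0},{"grip":0.05,"x":0,"y":0,"z":-0.03,"yaw":0},{"grip":0.05,"x":0,"y":0,"z":-0.06,"yaw":0},{"grip":0.05,"x":0,"y":0,"z":-0.09,"yaw":0},{"grip":0.05,"x":0,"y":0,"z":-0.12,"yaw":0}]'
python3 - <<'E'
from h import *
f=grab_frame("scene");a=cv2.resize(f[125:180,275:350],None,fx=5,fy=5,interpolation=cv2.INTER_CUBIC)
b=cv2.resize(f[155:215,225:290],None,fx=6,fy=6,interpolation=cv2.INTER_CUBIC)
im=np.zeros((360,770,3),np.uint8);im[:275,:375]=cv2.convertScaleAbs(a,alpha=2);im[:,380:]=cv2.convertScaleAbs(b,alpha=1.2)
cv2.imwrite("pics/e5.png",im[:,:,::-1])
E
```

```text
time_s: 12.12
ee_pos: [472.0, 331.3, 81.4]
ee_rot: [180.0, 0.0, 62.2]
force: [-0.8, 0.5, -0.3]
gripper_width: 40.4
gripper_force: 0.0
time_s: 12.53
ee_pos: [471.9, 331.2, 203.5]
ee_rot: [180.0, -0.0, 62.2]
force: [-0.5, 0.6, 0.0]
gripper_width: 50.1
gripper_force: 0.0
```

View pics/e5.png

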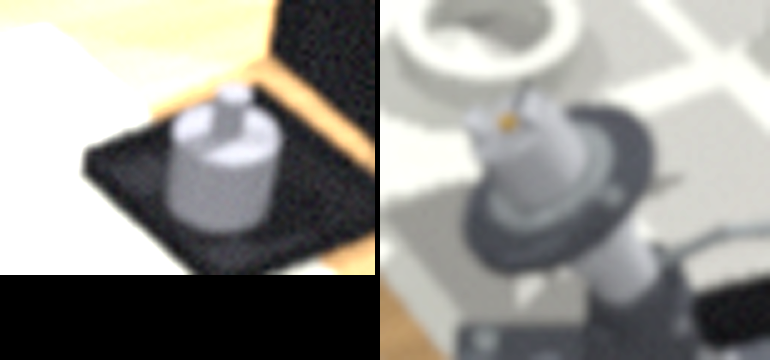

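The cover stands upright, mouth down, in the tray at (225,175). The cap is bare: centre at (508,122), tab at (612,193), and the nose isn't visible, so it faces away from this camera. I've used all ten views, so from here I measure numerically by casting pixels onto the leaning planes.

```bash
cat > m.py <<'E'
from h import *
sx=np.array([.466,.885,0]);sy=np.array([-.885,.466,0]);a=-.522*sx+np.array([0,0,.853]);p=.853*sx+np.array([0,0,.522])
def polar(n,f,h,col):
    K,R,t=cam(n);ys,xs=np.mgrid[0:384,0:512]
    D=np.stack([xs,ys,np.ones_like(xs)],-1)@np.linalg.inv(K).T@R; c=-R.T@t
    X=c+D*(((col+h*a-c)@a)/(D@a))[...,None]-col
    u,v=X@p,X@sy
    return np.hypot(u,v),np.degrees(np.arctan2(v,u)),u,v
def prof(n,f,h,r0,r1,col,step=10):
    r,th,_,_=polar(n,f,h,col);g=f.mean(2)
    K,R,t=cam(n)
    return {b:round(float(g[(r>r0)&(r<r1)&(abs((th-b+180)%360-180)<=step*.6)].mean())) if ((r>r0)&(r<r1)&(abs((th-b+180)%360-180)<=step*.6)).any() else -1 for b in range(-180,180,step)}
E
python3 - <<'E'
from m import *
col=np.array([619,13.5,152.])
for n in("scene","top"):
    f=np.mean([grab_frame(n).astype(float) for _ in range(8)],0);np.save(n+"A.npy",f)
    u,v=np.round(proj(n,col)).astype(int);print(n,u,v)
    g=f[v-22:v+20,u-22:u+22].max(2).astype(int)
    print("\n".join(" ".join("%3d"%x for x in r) for r in g))
E
```

```text
scene 254 185
217 217 215 212 209 209 214 217 215 210 199 187 177 170 164 154 152 165 183 200 211 213 208 196 178 161 156 158 160 162 168 174 178 178 177 178 178 178 178 178 177 177 181 189
208 215 218 217 215 216 217 218 218 216 211 201 193 190 189 185 188 198 206 211 210 205 192 173 157 152 154 158 159 160 165 173 177 177 177 177 178 178 178 177 177 177 178 182
186 201 210 214 216 218 219 220 219 219 217 213 210 208 208 208 209 210 209 204 194 180 165 153 149 152 155 158 160 160 164 172 176 178 178 178 177 177 177 177 179 183 187 191
159 173 187 197 204 209 212 214 215 216 216 214 212 211 211 209 205 199 191 179 164 151 145 144 148 153 158 159 160 160 163 170 175 177 177 177 178 180 183 186 189 197 204 207
145 151 160 169 174 181 188 194 197 200 201 200 196 195 192 186 176 164 157 148 140 137 139 144 149 155 159 160 160 161 166 172 176 178 180 182 186 191 198 203 207 211 215 215
142 144 146 149 149 153 159 164 168 171 172 170 167 165 163 155 141 128 132 135 133 135 139 146 152 157 159 160 161 165 172 177 179 184 191 197 202 207 211 214 216 217 217 217
144 144 144 144 144 144 146 14
[... 13009 characters left out ...]
  88  87  89  88  89  88  88  87  86  81  76  72  71  70  71  69  69  69  72  72  69  72  72  74  72  74  71  71  70  71  69  70  69  70  72  86 108 125 135 139 148 159 169
 89  89  88  88  90  88  88  88  89  88  85  81  76  71  70  70  70  71  69  72  70  69  69  71  70  70  72  71  70  70  69  70  70  69  71  79  99 120 132 138 142 150 157 160
 88  88  89  88  88  87  88  88  88  88  88  84  79  73  71  70  71  72  70  69  70  70  69  70  70  69  70  70  70  70  69  71  70  71  73  88 110 130 136 140 144 151 156 158
 90  88  88  89  89  88  88  88  89  88  88  85  79  72  71  75  76  74  74  70  71  71  71  70  70  71  70  71  69  71  69  70  70  70  80  99 122 136 138 140 145 151 156 159
```

Measured features in pixels:
- **Index tab:** scene (263.2,187) and top (252.3,172.6).
- **Groove on the cap top (top view):** a dark diagonal from about (259,189) to (254.5,193.5), so the nose points roughly to the stand's +y.

Next I turn these into angles.

```bash
python3 - <<'E'
from m import *
def on(n,px,h,col):
    c,d=ray(n,px);X=c+d*(((col+h*a-c)@a)/(d@a))-col;u,v=X@p,X@sy;return np.round([u,v,np.hypot(u,v),np.degrees(np.arctan2(v,u))],1)
col=np.array([619,13.5,152.])
print("col proj",proj("scene",col),proj("top",col),"captop",proj("top",col+35.5*a),proj("scene",col+35.5*a))
X,e=tri((263.2,187),(252.3,172.6));print("tab",X.round(1),e.round(1))
print("tab scene",on("scene",(263.2,187),7,col),"top",on("top",(252.3,172.6),7,col))
for q in((254.5,193.5),(256.5,191.5),(259,189)):print("groove top",on("top",q,35.5,col))
print("gold scene",on("scene",(246,175),40,col))
s=np.load("sceneA.npy");t=np.load("topA.npy")
print("gold px",[np.round(np.average(np.argwhere(m)[:,::-1],axis=0),1) if m.any() else 0 for m in [((f[...,0]-f[...,2])>25)&(np.hypot(*(np.indices((384,512))-np.array([v,u])[:,None,None]))<12) for f,(u,v) in((s,(247,175)),(t,(259,189)))]])
for n,f in(("scene",s),("top",t)):
  print(n,"nose r23-28 h10",prof(n,f,10,22,28,col)); print(n,"groove r6-16",prof(n,f,35.5,6,16,col));print(n,"tab r38-46",prof(n,f,7,38,46,col))
E
```

```text
col proj [253.97189771 185.10239624] [254.34130629 187.32056164] captop [260.21201362 188.0616789 ] [246.63984012 175.72576097]
tab [656.3  18.8 172.5] 0.2
tab scene [ 30.2 -32.   44.  -46.7] top [ 29.9 -30.3  42.6 -45.4]
groove top [ 7.5 21.2 22.5 70.5]
groove top [ 5.  13.6 14.5 69.7]
groove top [ 1.9  4.   4.4 64.7]
gold scene [  0.9  -2.5   2.7 -69.5]
gold px [array([245.9, 174.9]), array([261.4, 187.6])]
scene nose r23-28 h10 {-180: 92, -170: 101, -160: 105, -150: 111, -140: 113, -130: 112, -120: 108, -110: 103, -100: 108, -90: 114, -80: 115, -70: 119, -60: 122, -50: 128, -40: 129, -30: 133, -20: 132, -10: 136, 0: 136, 10: 132, 20: 125, 30: 115, 40: 119, 50: 126, 60: 131, 70: 161, 80: 163, 90: 153, 100: 145, 110: 145, 120: 143, 130: 136, 140: 124, 150: 110, 160: 97, 170: 89}
scene groove r6-16 {-180: 142, -170: 144, -160: 143, -150: 146, -140: 145, -130: 144, -120: 141, -110: 139, -100: 138, -90: 139, -80: 142, -70: 144, -60: 142, -50: 142, -40: 136, -30: 145, -20: 148, -10: 152, 0: 163, 10: 163, 20: 159, 30: 169, 40: 168, 50: 166, 60: 152, 70: 144, 80: 129, 90: 132, 100: 136, 1
[... 819 characters left out ...]
-16 {-180: 136, -170: 132, -160: 129, -150: 130, -140: 137, -130: 135, -120: 130, -110: 131, -100: 129, -90: 130, -80: 131, -70: 138, -60: 143, -50: 140, -40: 146, -30: 143, -20: 144, -10: 146, 0: 150, 10: 151, 20: 154, 30: 153, 40: 150, 50: 143, 60: 134, 70: 126, 80: 125, 90: 133, 100: 141, 110: 145, 120: 148, 130: 149, 140: 146, 150: 147, 160: 147, 170: 142}
top tab r38-46 {-180: 77, -170: 85, -160: 82, -150: 83, -140: 77, -130: 72, -120: 82, -110: 94, -100: 95, -90: 86, -80: 78, -70: 78, -60: 84, -50: 95, -40: 91, -30: 76, -20: 76, -10: 75, 0: 76, 10: 76, 20: 77, 30: 76, 40: 77, 50: 75, 60: 76, 70: 77, 80: 75, 90: 73, 100: 73, 110: 73, 120: 73, 130: 74, 140: 72, 150: 73, 160: 76, 170: 81}
```

The tab is at −45.5° and the groove (nose) at about +75° around the axis, so about 120° clockwise. That is 2.1 rad, inside the given range. The tool can only point down, so I'll turn the cap in strokes of about ±25° yaw, gripping its upper part. I'll fly there high first.

```bash
python3 -m crank '[{"grip":0.058,"x":0,"y":0,"z":-0.03,"yaw":0},{"grip":0.058,"x":-0.015,"y":0.018,"z":-0.055,"yaw":0},{"grip":0.058,"x":-0.04,"y":0.048,"z":-0.075,"yaw":0},{"grip":0.058,"x":-0.064,"y":0.0765,"z":-0.075,"yaw":0},{"grip":0.058,"x":-0.088,"y":0.105,"z":-0.075,"yaw":0}]' 12 >/dev/null
python3 -m crank '[{"grip":0.058,"x":-0.024,"y":0.0287,"z":0,"yaw":0},{"grip":0.058,"x":-0.048,"y":0.0574,"z":0,"yaw":0},{"grip":0.058,"x":-0.072,"y":0.0861,"z":0,"yaw":0},{"grip":0.058,"x":-0.096,"y":0.1148,"z":0,"yaw":0},{"grip":0.058,"x":-0.120,"y":0.1435,"z":0,"yaw":0}]' >/dev/null
python3 -m crank '[{"grip":0.058,"x":-0.015,"y":0.0187,"z":0,"yaw":-0.10},{"grip":0.058,"x":-0.0274,"y":0.0333,"z":0,"yaw":-0.2},{"grip":0.058,"x":-0.0274,"y":0.0333,"z":0,"yaw":-0.3},{"grip":0.058,"x":-0.0274,"y":0.0333,"z":0,"yaw":-0.4},{"grip":0.058,"x":-0.0274,"y":0.0333,"z":0,"yaw":-0.436}]'
python3 -m crank '[{"grip":0.058,"x":0,"y":0,"z":0.02,"yaw":0},{"grip":0.058,"x":0,"y":0,"z":0.04,"yaw":0},{"grip":0.058,"x":0,"y":0,"z":0.05,"yaw":0},{"grip":0.058,"x":0,"y":0,"z":0.05,"yaw":0},{"grip":0.058,"x":0,"y":0,"z":0.05,"yaw":0}]'
python3 - <<'E'
from m import *
s=state();col=np.array([619,13.5,152.]);print(s["ee_pos"].round(1),(s["ee_pos"]-(col+45*a)).round(1))
K=np.load("sceneA.npy")
f=np.mean([grab_frame("scene").astype(float) for _ in range(3)],0)
q=proj("scene",s["ee_pos"]+[0,0,-19]);print("tip mid px",q)
b=((f[...,2]-f[...,0])>12)
for y in range(int(q[1])-14,int(q[1])+10,2):
    r=np.where(b[y,220:290])[0];print(y,(220+r.min(),220+r.max()) if len(r) else None,end=" ")
E
```

```text
time_s: 14.63
ee_pos: [611.7, -9.0, 276.3]
ee_rot: [-180.0, 0.0, 87.3]
force: [0.1, 1.1, -0.2]
gripper_width: 58.2
gripper_force: 0.0
time_s: 15.05
ee_pos: [611.6, -8.3, 226.5]
ee_rot: [-180.0, 0.0, 87.2]
force: [0.6, 0.4, 0.8]
gripper_width: 58.1
gripper_force: 0.0
[611.6  -8.3 226.5] [ 3.5 -1.  36.1]
tip mid px [244.91663731 168.62098313]
154 (np.int64(244), np.int64(274)) 156 (np.int64(244), np.int64(272)) 158 (np.int64(243), np.int64(266)) 160 (np.int64(244), np.int64(259)) 162 (np.int64(245), np.int64(257)) 164 (np.int64(246), np.int64(257)) 166 (np.int64(246), np.int64(257)) 168 (np.int64(245), np.int64(257)) 170 (np.int64(245), np.int64(257)) 172 (np.int64(245), np.int64(257)) 174 (np.int64(245), np.int64(258)) 176 (np.int64(245), np.int64(250))
```

```bash
python3 -m crank '[{"grip":0.058,"x":0,"y":0,"z":0.01,"yaw":0},{"grip":0.058,"x":0,"y":0,"z":0.02,"yaw":0},{"grip":0.058,"x":0,"y":0,"z":0.028,"yaw":0},{"grip":0.058,"x":0,"y":0,"z":0.028,"yaw":0},{"grip":0.058,"x":0,"y":0,"z":0.028,"yaw":0}]'
python3 -m crank '[{"grip":0.058,"x":0,"y":0,"z":0.003,"yaw":0},{"grip":0.058,"x":0,"y":0,"z":0.006,"yaw":0},{"grip":0.058,"x":0,"y":0,"z":0.007,"yaw":0},{"grip":0.058,"x":0,"y":0,"z":0.007,"yaw":0},{"grip":0.058,"x":0,"y":0,"z":0.007,"yaw":0}]'
python3 -m crank '[{"grip":0.05,"x":0,"y":0,"z":0,"yaw":0},{"grip":0.045,"x":0,"y":0,"z":0,"yaw":0},{"grip":0.04,"x":0,"y":0,"z":0,"yaw":0},{"grip":0.035,"x":0,"y":0,"z":0,"yaw":0},{"grip":0.03,"x":0,"y":0,"z":0,"yaw":0}]'
```

```text
time_s: 15.62
ee_pos: [611.1, -8.3, 197.5]
ee_rot: [-179.9, 0.0, 87.2]
force: [-0.0, 0.0, 0.1]
gripper_width: 57.9
gripper_force: 0.0
time_s: 16.03
ee_pos: [611.6, -8.3, 191.6]
ee_rot: [180.0, 0.0, 87.2]
force: [0.2, -0.0, 0.1]
gripper_width: 58.4
gripper_force: 0.0
time_s: 16.45
ee_pos: [613.9, -8.4, 191.9]
ee_rot: [179.7, 0.0, 87.2]
force: [5.9, 0.3, -1.9]
gripper_width: 41.6
gripper_force: 11.3
```

```bash
python3 -m crank '[{"grip":0.03,"x":0,"y":0.0012,"z":0,"yaw":0.1},{"grip":0.03,"x":0.0002,"y":0.0008,"z":0,"yaw":0.2},{"grip":0.03,"x":0.0004,"y":0,"z":0,"yaw":0.3},{"grip":0.03,"x":0.0007,"y":-0.0008,"z":0,"yaw":0.4},{"grip":0.03,"x":0.001,"y":-0.0015,"z":0,"yaw":0.5}]'
python3 -m crank '[{"grip":0.03,"x":0,"y":-0.0008,"z":0,"yaw":0.1},{"grip":0.03,"x":0.0002,"y":-0.0017,"z":0,"yaw":0.2},{"grip":0.03,"x":0.0004,"y":-0.0025,"z":0,"yaw":0.3},{"grip":0.03,"x":0.0006,"y":-0.0031,"z":0,"yaw":0.373},{"grip":0.03,"x":0.0006,"y":-0.0031,"z":0,"yaw":0.373}]'
```

```text
time_s: 16.87
ee_pos: [610.5, -7.2, 191.8]
ee_rot: [179.9, -0.0, 58.3]
force: [3.4, 0.2, -0.6]
gripper_width: 39.9
gripper_force: 12.1
time_s: 17.28
ee_pos: [608.1, -5.5, 192.2]
ee_rot: [179.9, -0.0, 37.1]
force: [0.6, -2.0, 2.6]
gripper_width: 41.3
gripper_force: 12.6
```

```bash
python3 -m crank '[{"grip":0.044,"x":0,"y":0,"z":0,"yaw":0},{"grip":0.05,"x":0,"y":0,"z":0,"yaw":0},{"grip":0.058,"x":0,"y":0,"z":0,"yaw":0},{"grip":0.058,"x":0.0001,"y":0.0012,"z":0,"yaw":-0.12},{"grip":0.058,"x":0.0003,"y":0.0021,"z":0,"yaw":-0.24}]'
python3 -m crank '[{"grip":0.058,"x":0.0001,"y":0.001,"z":0,"yaw":-0.12},{"grip":0.058,"x":0.0002,"y":0.002,"z":0,"yaw":-0.24},{"grip":0.058,"x":0.0005,"y":0.003,"z":0,"yaw":-0.36},{"grip":0.058,"x":0.0009,"y":0.0039,"z":0,"yaw":-0.48},{"grip":0.058,"x":0.0016,"y":0.005,"z":0,"yaw":-0.633}]'
python3 -m crank '[{"grip":0.058,"x":0,"y":0,"z":0,"yaw":0},{"grip":0.05,"x":0,"y":0,"z":0,"yaw":0},{"grip":0.042,"x":0,"y":0,"z":0,"yaw":0},{"grip":0.035,"x":0,"y":0,"z":0,"yaw":0},{"grip":0.03,"x":0,"y":0,"z":0,"yaw":0}]'
python3 - <<'E'
from h import *;print(state()["gripper_width"],state()["gripper_force"])
E
```

```text
time_s: 17.7
ee_pos: [609.1, -6.4, 191.3]
ee_rot: [-180.0, 0.0, 51.3]
force: [-0.1, 0.4, 0.5]
gripper_width: 58.0
gripper_force: 0.0
time_s: 18.12
ee_pos: [614.0, -8.4, 191.2]
ee_rot: [-179.9, -0.0, 86.0]
force: [0.3, 0.0, -0.1]
gripper_width: 58.0
gripper_force: 0.0
time_s: 18.53
ee_pos: [614.0, -8.4, 191.4]
ee_rot: [-180.0, -0.0, 85.5]
force: [-1.0, 0.2, -1.0]
gripper_width: 41.7
gripper_force: 11.6
41.741297048159275 11.63032760610804
```

Centred, with small forces. Now the second stroke, then return and look.

```bash
python3 -m crank '[{"grip":0.03,"x":0,"y":-0.0008,"z":0,"yaw":0.1},{"grip":0.03,"x":0.0002,"y":-0.0017,"z":0,"yaw":0.2},{"grip":0.03,"x":0.0004,"y":-0.0025,"z":0,"yaw":0.3},{"grip":0.03,"x":0.0007,"y":-0.0033,"z":0,"yaw":0.4},{"grip":0.03,"x":0.001,"y":-0.004,"z":0,"yaw":0.5}]'
python3 -m crank '[{"grip":0.03,"x":0,"y":-0.0008,"z":0,"yaw":0.1},{"grip":0.03,"x":0.0002,"y":-0.0017,"z":0,"yaw":0.2},{"grip":0.03,"x":0.0004,"y":-0.0025,"z":0,"yaw":0.3},{"grip":0.03,"x":0.0006,"y":-0.0031,"z":0,"yaw":0.36},{"grip":0.03,"x":0.0006,"y":-0.0031,"z":0,"yaw":0.36}]'
python3 -m crank '[{"grip":0.044,"x":0,"y":0,"z":0,"yaw":0},{"grip":0.05,"x":0,"y":0,"z":0,"yaw":0},{"grip":0.058,"x":0,"y":0,"z":0,"yaw":0},{"grip":0.058,"x":0,"y":0,"z":-0.02,"yaw":0},{"grip":0.058,"x":0,"y":0,"z":-0.05,"yaw":0}]'
python3 - <<'E'
from m import *
f=np.mean([grab_frame("scene").astype(float) for _ in range(6)],0);np.save("sceneB.npy",f)
g=f[163:205,232:276].max(2).astype(int)
print("\n".join(" ".join("%3d"%x for x in r) for r in g))
E
```

```text
time_s: 18.95
ee_pos: [610.2, -7.3, 191.6]
ee_rot: [180.0, 0.0, 56.6]
force: [0.6, -0.8, 0.8]
gripper_width: 39.7
gripper_force: 12.2
time_s: 19.37
ee_pos: [608.1, -5.4, 192.1]
ee_rot: [179.9, -0.0, 36.3]
force: [0.8, -2.2, 1.8]
gripper_width: 41.3
gripper_force: 12.9
time_s: 19.78
ee_pos: [606.1, -4.8, 238.6]
ee_rot: [-179.7, 0.4, 36.3]
force: [0.7, 0.5, 0.2]
gripper_width: 58.1
gripper_force: 0.0
142  87  68  67  68  68  68  67  66  66  65  67  70  85 112 139 153 167 184 202 213 215 210 198 179 162 158 159 161 163 169 176 179 179 180 179 179 179 179 179 179 179 182 190
130  86  69  67  68  67  68  67  67  67  66  65  70  92 136 173 189 200 207 212 212 206 194 175 159 153 156 159 161 162 167 175 179 179 179 179 179 179 179 179 179 179 180 184
113  79  68  67  66  67  67  68  67  67  67  67  71  98 157 198 210 212 211 206 195 181 167 154 150 153 157 160 161 162 165 173 178 179 179 179 179 179 179 179 180 184 189 192
105  79  69  66  66  68  67  68  68  67  66  66  70  99 158 198 207 202 193 180 165 152 146 146 150 155 159 161 161 161 164 171 177 179 179 179 180 181 185 188 191 199 20
[... 5993 characters left out ...]
 205 191 182 179 179 179 179 179 179 177 171 164 158 150 146 146 150 157 162 165 169 175 177 173 169 160 139 115 112 116 121 125 128 130 136 141 142 126  93  70  63  68  94
219 213 202 189 181 179 179 179 179 179 179 178 178 176 173 171 172 173 176 177 177 178 179 180 179 178 170 143 110 105 111 118 121 125 129 131 129 121 100  78  69  63  68  86
219 218 212 201 189 181 179 179 179 179 180 179 179 179 179 178 178 179 179 180 179 179 180 180 180 179 169 135  96  93 105 114 119 122 124 121 110  95  79  72  68  65  71  82
219 219 217 212 199 185 179 179 179 179 179 179 179 180 179 179 179 179 179 179 179 179 179 179 179 179 167 127  80  78  93 105 111 114 112 102  88  75  69  67  64  64  70  79
```

The new bright blob near (260.4,177.7), absent before, is the nose. Casting it onto its plane:

```bash
cat > n.py <<'E'
from m import *
col=np.array([619,13.5,152.])
def on(n,px,h,col=col):
    c,d=ray(n,px);X=c+d*(((col+h*a-c)@a)/(d@a))-col;u,v=X@p,X@sy;return np.round([u,v,np.hypot(u,v),np.degrees(np.arctan2(v,u))],1)
E
python3 - <<'E'
from n import *
A=np.load("sceneA.npy").max(2);B=np.load("sceneB.npy").max(2)
D=B-A;w=np.zeros_like(D);w[173:183,256:265]=np.clip(D[173:183,256:265]-5,0,None)
print(D[173:184,255:266].round().astype(int));q=np.array([(w*np.arange(512)).sum(),(w*np.arange(384)[:,None]).sum()])/w.sum();print(q)
for h in(9,11,14):print(h,on("scene",q,h))
for th in(0,-10,-20,-45.5):
    c,s_=np.cos(np.radians(th)),np.sin(np.radians(th));print(th,"nose tip/base/tab px",[proj("scene",col+h*a+r*(c*p+s_*sy)).round(1) for r,h in((27,14),(20,14),(27,6),(41,7))])
E
```

```text
[[-10  -6  -1   0   1  -1  -3  -6  -7  -7  -5]
 [ -5  -3   2   1   1   0  -4  -6  -7  -7  -7]
 [ -1   0   2   2   1   4   2   0  -1  -2  -1]
 [  2   2   3   3   7  16  13   5   1   1   1]
 [  2   2   1   2  10  22  20   8   2   2   1]
 [  1   1  -3  -9  -2  13  17   8   1   1   1]
 [  0   0  -7 -20 -18  -1   9   3  -2   0   1]
 [  1   0  -7 -21 -23 -14  -5  -5  -3   0   1]
 [  2   0  -3 -11 -18 -14  -5  -4  -3   0   1]
 [  3   2   0  -4 -10  -6  -1   0   1   0   1]
 [  2   1   2   1  -2  -1   1   1   0   1   1]]
[260.51720841 177.12141491]
9 [24.4  7.1 25.4 16.3]
11 [25.5  4.4 25.9  9.7]
14 [27.2  0.2 27.2  0.4]
0 nose tip/base/tab px [array([260.5, 177.2]), array([258. , 178.3]), array([262.1, 179.3]), array([266.8, 176.9])]
-10 nose tip/base/tab px [array([260.3, 178.5]), array([257.9, 179.3]), array([262. , 180.6]), array([266.6, 178.8])]
-20 nose tip/base/tab px [array([259.9, 179.9]), array([257.6, 180.3]), array([261.6, 182. ]), array([266. , 180.9])]
-45.5 nose tip/base/tab px [array([257.7, 183.5]), array([256., 183.]), array([259.3, 185.6]), array([262.7, 186.5])]
```

The nose is now at about +3°, so roughly 48° remain. Third stroke next: rotate back in the air, descend and grip.

```bash
python3 -m crank '[{"grip":0.058,"x":0.0001,"y":0.001,"z":0,"yaw":-0.12},{"grip":0.058,"x":0.0002,"y":0.002,"z":0,"yaw":-0.24},{"grip":0.058,"x":0.0005,"y":0.003,"z":0,"yaw":-0.36},{"grip":0.058,"x":0.0009,"y":0.0039,"z":0,"yaw":-0.48},{"grip":0.058,"x":0.0015,"y":0.0047,"z":0,"yaw":-0.6}]' >/dev/null
python3 -m crank '[{"grip":0.058,"x":0.0001,"y":0.001,"z":0,"yaw":-0.12},{"grip":0.058,"x":0.0003,"y":0.0022,"z":0,"yaw":-0.26},{"grip":0.058,"x":0.0003,"y":0.0022,"z":0.02,"yaw":-0.26},{"grip":0.058,"x":0.0003,"y":0.0022,"z":0.04,"yaw":-0.26},{"grip":0.058,"x":0.0003,"y":0.0022,"z":0.048,"yaw":-0.26}]'
python3 -m crank '[{"grip":0.058,"x":0,"y":0,"z":0.002,"yaw":0},{"grip":0.05,"x":0,"y":0,"z":0.002,"yaw":0},{"grip":0.042,"x":0,"y":0,"z":0.002,"yaw":0},{"grip":0.035,"x":0,"y":0,"z":0.002,"yaw":0},{"grip":0.03,"x":0,"y":0,"z":0.002,"yaw":0}]'
```

```text
time_s: 20.92
ee_pos: [612.1, -8.3, 189.6]
ee_rot: [-179.6, 0.0, 85.6]
force: [-0.4, -0.2, -0.6]
gripper_width: 57.9
gripper_force: 0.0
time_s: 21.33
ee_pos: [613.9, -8.3, 192.3]
ee_rot: [-180.0, 0.0, 85.6]
force: [-2.4, 0.4, 2.1]
gripper_width: 41.6
gripper_force: 11.9
```

```bash
python3 -m crank '[{"grip":0.03,"x":0,"y":-0.0008,"z":0,"yaw":0.1},{"grip":0.03,"x":0.0002,"y":-0.0017,"z":0,"yaw":0.2},{"grip":0.03,"x":0.0004,"y":-0.0025,"z":0,"yaw":0.3},{"grip":0.03,"x":0.0007,"y":-0.0033,"z":0,"yaw":0.4},{"grip":0.03,"x":0.001,"y":-0.004,"z":0,"yaw":0.5}]'
python3 -m crank '[{"grip":0.03,"x":0,"y":-0.0008,"z":0,"yaw":0.1},{"grip":0.03,"x":0.0002,"y":-0.0017,"z":0,"yaw":0.2},{"grip":0.03,"x":0.0004,"y":-0.0025,"z":0,"yaw":0.3},{"grip":0.03,"x":0.0006,"y":-0.0031,"z":0,"yaw":0.36},{"grip":0.03,"x":0.0006,"y":-0.0031,"z":0,"yaw":0.36}]'
python3 -m crank '[{"grip":0.044,"x":0,"y":0,"z":0,"yaw":0},{"grip":0.05,"x":0,"y":0,"z":0,"yaw":0},{"grip":0.058,"x":0,"y":0,"z":0,"yaw":0},{"grip":0.058,"x":0,"y":0,"z":-0.03,"yaw":0},{"grip":0.058,"x":0,"y":0,"z":-0.07,"yaw":0}]'
python3 -m crank '[{"grip":0.058,"x":-0.02,"y":0,"z":-0.03,"yaw":0},{"grip":0.058,"x":-0.05,"y":0,"z":-0.05,"yaw":0},{"grip":0.058,"x":-0.085,"y":0,"z":-0.06,"yaw":0},{"grip":0.058,"x":-0.12,"y":0,"z":-0.06,"yaw":0},{"grip":0.058,"x":-0.15,"y":0,"z":-0.06,"yaw":0}]'
python3 - <<'E'
from n import *
A=np.load("sceneA.npy").max(2)
B=np.mean([grab_frame("scene").astype(float) for _ in range(8)],0).max(2);T=np.mean([grab_frame("top").astype(float) for _ in range(8)],0).max(2)
np.save("sceneC.npy",B);np.save("topC.npy",T)
print((B-A)[172:198,248:270].round().astype(int))
print(B[172:198,248:270].round().astype(int))
print(T[165:200,240:276].round().astype(int))
E
```

```text
time_s: 21.75
ee_pos: [610.4, -7.1, 192.4]
ee_rot: [179.9, -0.0, 56.7]
force: [0.3, -0.0, 1.1]
gripper_width: 39.8
gripper_force: 12.2
time_s: 22.17
ee_pos: [608.5, -5.3, 192.8]
ee_rot: [179.9, -0.1, 36.3]
force: [-0.2, -3.2, 5.0]
gripper_width: 41.3
gripper_force: 12.9
time_s: 22.58
ee_pos: [605.9, -4.6, 258.3]
ee_rot: [-179.7, 0.4, 36.4]
force: [0.5, -0.5, -0.7]
gripper_width: 57.9
gripper_force: 0.0
time_s: 23.0
ee_pos: [485.8, -94.4, 322.5]
ee_rot: [179.9, -0.1, 36.4]
force: [-0.7, -0.2, -0.3]
gripper_width: 58.2
gripper_force: 0.0
[[-21 -25 -19 -11  -5  -3  -2  -3  -5  -5  -6  -7  -6  -6  -6  -5  -4  -4
   -3  -2  -2  -2]
 [-19 -21 -20 -14  -9  -6  -7 -10 -12 -14 -15 -14 -14 -14 -14 -12 -11  -7
   -5  -3  -2  -1]
 [-10 -17 -25 -28 -25 -18 -16 -18 -17 -17 -18 -18 -17 -17 -18 -17 -17 -16
  -12  -6  -3  -2]
 [-14 -18 -31 -42 -44 -36 -28 -19 -13 -15 -20 -22 -22 -19 -17 -18 -17 -17
  -17 -12  -6  -4]
 [-16 -17 -24 -32 -34 -30 -21 -11  -7 -13 -22 -25 -24 -21 -18 -17 -18 -17
  -17 -17 -12  -4]
 [-14 -15 -18 -19 -14 -10  -7  -3  -3 -10 -18 -24 -25 -23 -18 -15 -16 -16
  -17 -18 -14  -6]

[... 3771 characters left out ...]
 55  59  61  70  92 125
  155 179 196 192]
 [ 79  81  80  78  73  67  65  62  58  54  54  56  58  60  66  86 116 143
  162 181 200 199]
 [ 63  64  64  63  61  62  62  60  55  54  55  58  60  67  81 107 131 149
  161 176 189 189]
 [ 53  55  57  60  61  63  62  59  57  57  58  63  71  82 101 122 137 147
  157 168 173 164]
 [ 54  57  60  62  62  62  61  60  58  59  64  76  91 104 117 128 135 143
  152 162 166 156]
 [ 58  60  61  62  62  60  60  59  62  68  80  95 109 118 123 128 132 139
  147 157 164 160]]
[[149 165 177 ... 209 208 211]
 [108 122 136 ... 208 208 210]
 [ 86  92  99 ... 207 207 210]
 ...
 [ 92  89  85 ... 136 158 184]
 [ 94  92  89 ... 145 167 196]
 [ 96  94  91 ... 155 183 207]]
```

```bash
python3 - <<'E'
from n import *
import sys;np.set_printoptions(threshold=sys.maxsize,linewidth=250)
print(on("scene",(259.5,181.8),14),on("scene",(259.5,181.8),12),"prev",on("scene",(260.45,177.1),14),on("scene",(260.45,177.1),12),"tab",on("scene",(263.2,187),7),on("scene",(263.5,187.2),7))
T=np.load("topC.npy");A=np.load("topA.npy").max(2)
print(T[167:202,244:272].round().astype(int))
E
```

```text
[ 24.1 -15.9  28.9 -33.4] [ 22.9 -13.2  26.5 -29.9] prev [27.   0.4 27.   0.9] [25.9  3.2 26.1  7. ] tab [ 30.2 -32.   44.  -46.7] [ 31.  -33.2  45.5 -47. ]
[[127 136 139 136 136 137 140 143 151 164 169 170 170 168 165 159 160 179 198 204 204 204 203 204 204 203 205 207]
 [102 112 121 127 130 132 134 135 144 157 166 169 169 168 166 158 156 174 195 203 202 203 202 202 202 203 204 205]
 [ 81  90 102 113 122 126 128 132 139 150 158 161 163 164 164 158 159 178 200 207 208 206 207 205 205 207 207 208]
 [ 72  77  82  92 103 114 121 124 127 130 136 141 142 146 150 150 156 177 200 211 212 211 212 211 211 211 213 212]
 [ 70  70  73  77  86  95 103 111 113 107 106 106 108 113 120 127 136 160 187 203 209 211 212 211 210 210 212 213]
 [ 70  70  72  74  77  82  90 100 104  96  86  79  78  80  86  93 104 127 154 181 199 207 208 208 208 208 208 206]
 [ 71  72  74  75  78  78  82  92  99  94  82  71  69  69  69  72  79  93 116 148 178 196 204 206 204 204 200 191]
 [ 74  75  76  77  77  75  76  84  90  88  79  71  71  70  72  69  71  75  86 111 147 177 194 202 202 200 194 177]
 [ 77  76  77  76  74  
[... 2382 characters left out ...]
  81  82]
 [ 73  72  71  73  76  81  89 101 108 114 111 108 106 109 113 109 101  88  76  71  70  71  76  83  88  88  88  89]
 [ 74  72  73  74  76  79  81  85  91  94  95  95  97  98  98  90  84  78  72  71  70  74  80  88  90  90  90  94]
 [ 79  75  77  77  79  78  77  76  76  78  81  85  85  85  85  82  78  77  75  76  76  82  88  92  93  90  92 103]
 [ 83  78  78  79  78  77  74  72  73  75  77  79  81  81  80  79  78  79  78  81  84  87  90  93  92  90  94 111]
 [ 89  83  82  79  76  73  73  72  74  76  79  80  80  80  79  79  80  80  82  84  88  90  90  92  91  90 100 120]
 [ 92  91  86  82  78  74  72  74  74  78  79  79  80  80  80  82  83  85  87  89  92  92  92  92  89  94 109 129]]
```

In the top view the nose now shows clearly: bright around (252.8,179.5), with the tab at (252.1,172). Casting both:

```bash
python3 - <<'E'
from n import *
for q in((252.8,179.5),(252.7,180.5),(252.8,178.5)):print("nose",on("top",q,14),on("top",q,12))
print("tab",on("top",(252.1,172),7),on("top",(252.2,172.5),7))
X,e=tri((259.5,181.8),(252.8,179.3));d=X-col;print("nose 3D",X.round(1),e.round(1),"h",d@a,"uv",d@p,d@sy,np.degrees(np.arctan2(d@sy,d@p)))
X,e=tri((263.3,187),(252.1,172.2));d=X-col;print("tab 3D",X.round(1),e.round(1),"h",d@a,"uv",d@p,d@sy,np.degrees(np.arctan2(d@sy,d@p)))
for th in(-25,-30,-35,-45.5):
    c,s_=np.cos(np.radians(th)),np.sin(np.radians(th));print(th,[proj("top",col+14*a+r*(c*p+s_*sy)).round(1) for r in(20,24,27)])
E
```

```text
nose [ 21.9 -13.3  25.6 -31.3] [ 21.  -13.7  25.  -33.2]
nose [ 20.7 -10.8  23.3 -27.5] [ 19.8 -11.2  22.7 -29.5]
nose [ 23.3 -15.6  28.1 -33.9] [ 22.4 -16.1  27.6 -35.7]
tab [ 31.3 -31.4  44.4 -45.1] [ 30.3 -30.4  42.9 -45.1]
nose 3D [637.1  18.1 174.7] 1.6 h 12.824684781618396 uv 22.495246944982128 -13.878364415622865 -31.672366624899475
tab 3D [657.2  19.  173.1] 0.5 h 6.150008147408968 uv 30.33719389088583 -31.193667765561827 -45.79747248893432
-25 [array([253. , 181.7]), array([252.3, 180.5]), array([251.8, 179.6])]
-30 [array([253.5, 181.4]), array([252.9, 180.1]), array([252.4, 179.2])]
-35 [array([254. , 181.1]), array([253.5, 179.7]), array([253.1, 178.8])]
-45.5 [array([255.1, 180.6]), array([254.8, 179.2]), array([254.6, 178.2])]
```

The nose is at about −30° and the tab at about −45°, so roughly 15–16° remain. One short stroke centred on φ=0.

```bash
python3 -m crank '[{"grip":0.058,"x":0.035,"y":0,"z":0,"yaw":0},{"grip":0.058,"x":0.07,"y":0,"z":0,"yaw":0},{"grip":0.058,"x":0.1,"y":0,"z":0.01,"yaw":0},{"grip":0.058,"x":0.13,"y":0,"z":0.03,"yaw":0},{"grip":0.058,"x":0.15,"y":0,"z":0.06,"yaw":0}]' >/dev/null
python3 -m crank '[{"grip":0.058,"x":0.0001,"y":0.001,"z":0,"yaw":-0.12},{"grip":0.058,"x":0.0002,"y":0.002,"z":0,"yaw":-0.24},{"grip":0.058,"x":0.0005,"y":0.003,"z":0,"yaw":-0.36},{"grip":0.058,"x":0.0009,"y":0.0039,"z":0,"yaw":-0.48},{"grip":0.058,"x":0.0016,"y":0.0049,"z":0,"yaw":-0.6}]' >/dev/null
python3 -m crank '[{"grip":0.058,"x":0,"y":0.0003,"z":0.01,"yaw":-0.034},{"grip":0.058,"x":0,"y":0.0003,"z":0.035,"yaw":-0.034},{"grip":0.058,"x":0,"y":0.0003,"z":0.055,"yaw":-0.034},{"grip":0.058,"x":0,"y":0.0003,"z":0.068,"yaw":-0.034},{"grip":0.058,"x":0,"y":0.0003,"z":0.07,"yaw":-0.034}]'
python3 -m crank '[{"grip":0.058,"x":0,"y":0,"z":0,"yaw":0},{"grip":0.05,"x":0,"y":0,"z":0,"yaw":0},{"grip":0.042,"x":0,"y":0,"z":0,"yaw":0},{"grip":0.035,"x":0,"y":0,"z":0,"yaw":0},{"grip":0.03,"x":0,"y":0,"z":0,"yaw":0}]'
python3 -m crank '[{"grip":0.03,"x":0,"y":0,"z":0,"yaw":0},{"grip":0.03,"x":0,"y":-0.0008,"z":0,"yaw":0.1},{"grip":0.03,"x":0.0002,"y":-0.0017,"z":0,"yaw":0.2},{"grip":0.03,"x":0.0004,"y":-0.0025,"z":0,"yaw":0.3},{"grip":0.03,"x":0.0006,"y":-0.0031,"z":0,"yaw":0.37}]'
python3 -m crank '[{"grip":0.03,"x":0,"y":0,"z":0,"yaw":0},{"grip":0.03,"x":0,"y":0,"z":0,"yaw":0},{"grip":0.044,"x":0,"y":0,"z":0,"yaw":0},{"grip":0.05,"x":0,"y":0,"z":0,"yaw":0},{"grip":0.058,"x":0,"y":0,"z":0,"yaw":0}]'
python3 -m crank '[{"grip":0.058,"x":0,"y":0,"z":-0.03,"yaw":0},{"grip":0.058,"x":0,"y":0,"z":-0.07,"yaw":0},{"grip":0.058,"x":-0.02,"y":0.01,"z":-0.1,"yaw":0},{"grip":0.058,"x":-0.05,"y":0.02,"z":-0.12,"yaw":0},{"grip":0.058,"x":-0.08,"y":0.03,"z":-0.13,"yaw":0}]'
python3 -m crank '[{"grip":0.058,"x":-0.035,"y":0.01,"z":0,"yaw":0},{"grip":0.058,"x":-0.07,"y":0.02,"z":0,"yaw":0},{"grip":0.058,"x":-0.1,"y":0.03,"z":0,"yaw":0},{"grip":0.058,"x":-0.13,"y":0.04,"z":0,"yaw":0},{"grip":0.058,"x":-0.13,"y":0.04,"z":0,"yaw":0}]'
python3 - <<'E'
from n import *
import sys;np.set_printoptions(threshold=sys.maxsize,linewidth=250)
B=np.mean([grab_frame("scene").astype(float) for _ in range(8)],0).max(2);T=np.mean([grab_frame("top").astype(float) for _ in range(8)],0).max(2)
np.save("sceneD.npy",B);np.save("topD.npy",T)
print(B[174:194,250:270].round().astype(int));print(T[168:196,244:270].round().astype(int))
E
```

```text
time_s: 25.05
ee_pos: [610.9, -7.9, 188.5]
ee_rot: [-179.7, 0.1, 72.6]
force: [0.1, -0.7, 0.3]
gripper_width: 57.9
gripper_force: 0.0
time_s: 25.47
ee_pos: [612.3, -7.7, 192.7]
ee_rot: [180.0, -0.0, 72.6]
force: [-3.1, 1.2, 3.1]
gripper_width: 40.5
gripper_force: 12.0
time_s: 25.88
ee_pos: [610.2, -6.2, 192.1]
ee_rot: [179.9, -0.1, 51.2]
force: [1.0, 0.4, 1.6]
gripper_width: 40.1
gripper_force: 12.4
time_s: 26.3
ee_pos: [609.6, -6.7, 191.2]
ee_rot: [180.0, 0.0, 51.5]
force: [-0.3, -0.4, 0.6]
gripper_width: 53.8
gripper_force: 0.0
time_s: 26.72
ee_pos: [584.2, -88.3, 324.9]
ee_rot: [179.7, -0.1, 51.6]
force: [-0.3, -1.8, 0.6]
gripper_width: 58.1
gripper_force: 0.0
time_s: 27.13
ee_pos: [531.5, -219.2, 321.3]
ee_rot: [180.0, 0.2, 51.2]
force: [0.6, 0.8, 0.2]
gripper_width: 58.2
gripper_force: 0.0
[[163 163 165 169 164 144 117  98  92  88  83  74  68  66  68  74  92 127 162 180]
 [156 160 164 166 168 161 144 126 115 108  98  83  71  67  66  66  69  85 118 149]
 [139 144 150 158 166 169 164 152 138 129 118 100  82  70  67  66  66  68  86 122]
 [133 128 130 145 161 169 171 164 152 140 128
[... 3663 characters left out ...]
 171 169 155 132 116 111 112 112 115 120 121 111  90  77]
 [ 76  86 101 118 129 136 144 152 158 161 163 162 162 164 154 135 118 112 112 112 113 112 105  92  79  73]
 [ 78  84  96 114 126 134 138 144 149 154 155 156 158 158 152 138 123 117 116 116 116 109  96  82  74  73]
 [ 79  84  92 106 120 130 134 138 140 141 147 151 154 156 154 147 137 128 125 124 120 108  90  75  73  73]
 [ 81  82  86  96 110 125 131 132 132 131 133 140 145 150 154 153 147 138 130 126 118 101  84  73  75  76]
 [ 81  84  83  89 102 114 124 129 132 128 129 132 134 139 143 148 146 135 124 113 102  87  74  74  78  80]
 [ 83  84  83  84  91 100 112 121 127 129 130 129 129 130 131 133 129 118 103  93  82  77  76  80  84  87]]
```

```bash
python3 - <<'E'
from n import *
T=np.load("topD.npy");w=np.clip(T-110,0,None);m=np.zeros_like(w);m[177:181,251:258]=w[177:181,251:258]
q=np.array([(m*np.arange(512)).sum(),(m*np.arange(384)[:,None]).sum()])/m.sum()
w=np.clip(T-82,0,None);m=np.zeros_like(w);m[171:175,250:255]=w[171:175,250:255]
k=np.array([(m*np.arange(512)).sum(),(m*np.arange(384)[:,None]).sum()])/m.sum()
print(q,k)
for s in((0,0),(2.5,0),(1.2,0),(2.5,1.2)):
    c=col+[s[0],s[1],0]
    print(s,"top nose",on("top",q,13,c)[2:],"tab",on("top",k,7,c)[2:],"| scene nose",on("scene",(258.7,184),13,c)[2:],"tab",on("scene",(263.3,187),7,c)[2:])
E
```

```text
[254.32712858 179.08031713] [252.04736211 171.9706235 ]
(0, 0) top nose [ 24.6 -43.2] tab [ 44.5 -44.9] | scene nose [ 30.1 -45.4] tab [ 44.3 -46.5]
(2.5, 0) top nose [ 22.3 -41.5] tab [ 42.1 -44.2] | scene nose [ 27.1 -42.9] tab [ 41.3 -45. ]
(1.2, 0) top nose [ 23.5 -42.4] tab [ 43.3 -44.6] | scene nose [ 28.7 -44.2] tab [ 42.9 -45.8]
(2.5, 1.2) top nose [ 21.9 -44.9] tab [ 41.8 -45.9] | scene nose [ 26.1 -44.4] tab [ 40.3 -46. ]
```

The nose and tab agree to within about 2° in both views, which is the measurement noise. The arm is clear of everything, so I'm handing in.

```bash
python3 -c "
from workcell import *
print(job_done())"
```

```text
the job is handed in; nothing more can be done
None
```

The job is handed in: the dust cover stands mouth down in the black tray, and the cap's pointer nose faces the index tab to within about 2° by my measurement, gripped at no more than about 13 N.

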